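# Show the soap in the lever caddy and close it softly

## Robot

A 6-joint arm with a two-finger parallel gripper is mounted at the origin on a cart in front of the work surface, level with it; the furniture and walls round the work are solid. World frame = base frame: x ahead of the robot, y to its left, z up, the work surface at z = 0. Lengths are in m, angles in degrees, forces in N, time in s.
With the tool pointing down it reaches from about 0.4 to 0.825 m from the base axis. Payload 7 kg.
Tool frame: the origin (TCP) lies midway between the tips of the shut fingers; the grasp point (between the pads) lies r.hold_point_z behind it (r.hold_point_z is the distance from the TCP to the grasp point, in m); z points along the fingers, x is the direction in which the jaws open and shut, and the axes are right-handed (so a half turn about z gives the same grasp; the last joint's range is limited). The gripper opens to 88 mm and grips with 3 to 60 N. Pads are 19 mm wide; open, the fingers measure 130 mm over their backs; the gripper's body (78 mm by 193 mm) begins 47 mm behind the grasp point.
Start: joints at [-54.311, 20.546, 0.682, 0, -70.136, -16.507], TCP at [0.222, -0.638, 0.194] pointing down, gripper open.
Joint ranges: [-176.03, 176.03], [-82.01, 121.73], [-58.28, 71.71], [-173.87, 95.51], [-174.79, -0.11], [-173.66, 173.66]. Speed limits (degrees/s): [136.94, 136.94, 172.46, 180, 180, 180].

## Interface

Orientations are given as [roll, pitch, yaw] about the fixed x, y, z axes, in that order (R = Rz(yaw) Ry(pitch) Rx(roll)).
In Python, from plant import get_state, viewer, close_job, r gives the robot as it stands.
- The arm moves only by the tool apply_moves, never from a script. Its argument "plan" is a list of rows, each a list of 3 entries, a list of its own where there are three numbers: the closure in counts, from 0 (fully open) to 255 (shut), then the shift along the tool's x, y, z in units of 50 mm (1.0 is 50 mm), then the turn about the tool's z in units of 6 degrees (1.0 is 6 degrees). A call has 1 to 12 rows; each row shifts and turns the commanded pose from where the row before left it, along the tool's axes as they then stand; what a row does not reach is not made up. A row lasts 1/8 s, in which the tool goes at most 62.5 mm and 10.7 degrees, less where a joint would pass 70% of its speed; a pose out of reach is approached as far as the arm can. A call is refused whole if a number of a shift passes 1 or a number of a turn 1, either way. A call with a gripper value outside its range is refused whole. The fingers move at their own pace and stop on an object; "squeeze" is the grip in N (left out, the last holds). Time passes only in rows, so rows that do not move let the fingers close. It gives the time, the measured TCP pose, the force and the opening at its end, in the units of the state.
- get_state(): the state, without advancing time (a new reading comes with each control period).
- viewer.capture(name): name is "side" or "top"; returns a dict with "frame" (400x640x3 uint8, blue, green, red), "K" (3x3 intrinsics, pixels), "R" (3x3) and "t" (3): a world point X has camera coordinates R X + t. Camera axes: x right, y down, z forward; pixel columns grow to the right and rows downward; lengths in m; the calibration is good to about 2 mm. A picture is of the moment at which its call begins. There is no depth.
- close_job(): hands the job in, once; it reports no verdict.
The state is a dict: "time_s": time; "joints": joint angles; "qd": joint speeds; "joint_torque": joint torques, N m; "tcp_pos": TCP position; "eef_rot": TCP orientation; "contact_force": force on the tool from outside, world axes, zero at the start; "moment": the same for the moment, N m; "gripper_width": finger opening in m.
Only numpy, scipy, OpenCV 4.12 (cv2) and the standard library are available. Lean on these libraries where they do the work, as an engineer would, in place of code of your own. Each camera call takes 0.05 s, during which the arm holds its last target.

## Task

A customer wants to look into the wider wooden caddy: press its brass lever down with the fingertips until the lid stands fully open, and keep it open for about two seconds. Then stay on the lever and ease it back up slowly, so that the lid comes down and shuts without slamming, and move clear. Touch only this lever, not the lid; leave the narrower caddy and the things standing around as they are, and pick nothing up.

Things in the scene. Friction and masses are not known exactly. Their poses are not given: they have to be found in the camera images.
- caddy_wide: the wider of two walnut-coloured wooden caddies with brass levers: box 120 deep (x) x 160 wide (y) x 100 mm high with a 10 mm thick lid on it (overhanging 3 mm); fixed to the table. Origin under its middle, its front (with the lever) faces its own -x. The lever's pivot lies 72 mm ahead of the middle at height 65 mm, and the lever reaches 120 mm farther to the front
- caddy_narrow: the narrower caddy: the same, but only 100 mm wide; fixed. The two may stand either way round. To be left alone
- wide_pad (a point): point on the top face of the wide caddy's brass lever pad, in the middle of its width, 100 mm from the pivot; the pad is 46 wide (y) x 44 long x 7 mm thick, its tip 20 mm farther out. At rest this point is about 88 mm above the table, and pressed fully down about 49 mm. Moving with the lever; z axis points up with the lever at rest.
- narrow_pad (a point): the same point on the narrow caddy's lever, whose pad has the same size
- tin: loose candle tin, 64 mm diameter x 45 mm high, origin under its middle; a bystander
- soap: loose wrapped soap bar, 52 x 78 x 26 mm, origin under its middle; a bystander
- dish: loose round glass trinket dish, 93 mm diameter x 20 mm high, origin under its middle; a bystander
- wide_lid_edge (a point): middle of the front edge of the wide caddy's lid; it swings up and back through a 123 mm arc above the box, never farther forward than 3 mm past the box's front, and moves about 3.7 times as fast as the point on the lever pad
- wide_lid (a joint): hinge of the wide caddy's lid along its back rim, rad: 0 shut, 1.2 (its stop) fully open. Geared to the lever: lid angle = 3 x lever angle, both ways, so the lid follows the lever up and down and falls shut fast if the lever is let go
- wide_lever (a joint): the wide caddy's lever, rad: 0 at rest (its free end sloping up by 0.2 rad), grows as the free end is pressed down, 0.4 at its stop (free end sloping down by 0.2 rad). Springs back when let go. About 4 to 6 N straight down on its pad move it and hold it anywhere in its swing; the force rises sharply at the stop
- narrow_lid (a joint): hinge of the narrow caddy's lid along its back rim, rad: 0 shut, 1.2 (its stop) fully open. Geared to the lever: lid angle = 3 x lever angle, both ways, so the lid follows the lever up and down and falls shut fast if the lever is let go
- narrow_lever (a joint): the narrow caddy's lever, rad: 0 at rest (its free end sloping up by 0.2 rad), grows as the free end is pressed down, 0.4 at its stop (free end sloping down by 0.2 rad). Springs back when let go. About 4 to 6 N straight down on its pad move it and hold it anywhere in its swing; the force rises sharply at the stop

How it is judged:
By the outcome, as a careful person would: the job done as asked, in the order asked, and still so for the second after the job is handed in, with the robot touching nothing.
It also fails if it takes over 45 s, if anything falls off the work surface, if the arm or the gripper's body presses on something with over 40 N, if the wrist force passes 120 N, or if a joint passes its speed limit or range.

## Working session

There is one attempt and no reset: what is moved stays moved. The work goes in short steps, Python scripts to look and compute and a tool call to move; the robot and the scene stay as the last step left them, time stands still between calls to the robot, and variables do not carry over. Pictures are saved under pics/ and viewed, and the job is handed in when it is done.

Besides the shell and the picture viewer there is one more tool, called after "Call:" as name(argument=value, ...), one argument or row to a line, values as JSON. apply_moves: Moves the arm, as the interface text tells. Its arguments: {"type":"object","properties":{"plan":{"type":"array","items":{"type":"array"}},"squeeze":{"type":"number"}},"required":["plan"]}

```bash
mkdir -p pics; python3 - <<'E'
from plant import get_state, viewer, r
import cv2,pickle
print(get_state(), r.hold_point_z)
for n in("side","top"):
    c=viewer.capture(n); cv2.imwrite(f"pics/{n}0.png",c["frame"]); pickle.dump(c,open(f"{n}0.pkl","wb")); print(n,c["K"],c["R"],c["t"])
E
```

```text
{'time_s': 0.0, 'joints': array([-5.43099146e+01,  2.05910868e+01,  6.34804658e-01, -1.78192383e-02,
       -7.01387530e+01, -1.65066034e+01]), 'qd': array([ 0.01320841,  0.0310958 , -0.0432234 ,  0.02533584,  0.00146237,
        0.09248657]), 'joint_torque': array([ 1.23708454e-03, -5.82721031e+01,  2.93056995e+01,  6.99707955e+00,
        6.86865402e-03, -1.83443558e-04]), 'tcp_pos': array([ 0.22157187, -0.63701889,  0.19354176]), 'eef_rot': array([-1.79989057e+02, -9.58781916e-02,  1.09177405e+02]), 'contact_force': array([ 0.02452006, -0.82317891, -0.28312777]), 'moment': array([-0.02709334,  0.00241123,  0.00642699]), 'gripper_width': 0.0875752184558183} 0.0188
side [[416.80352724   0.         320.26680354]
 [  0.         416.80352724 201.03839113]
 [  0.           0.           1.        ]] [[-0.89851725 -0.43871842 -0.01388879]
 [-0.1981518   0.43365259 -0.87902292]
 [ 0.39166646 -0.78706517 -0.47657718]] [0.5588104  0.20609062 1.02532591]
top [[402.049919     0.         315.9101907 ]
 [  0.         402.049919   199.69018761]
 [  0.           0.           1.        ]] [[-0.02246812 -0.99943457  0.02501462]
 [-0.99609491  0.02024214 -0.08593708]
 [ 0.08538214 -0.02684778 -0.99598649]] [0.00805291 0.60238931 1.16153994]
```

View pics/side0.png

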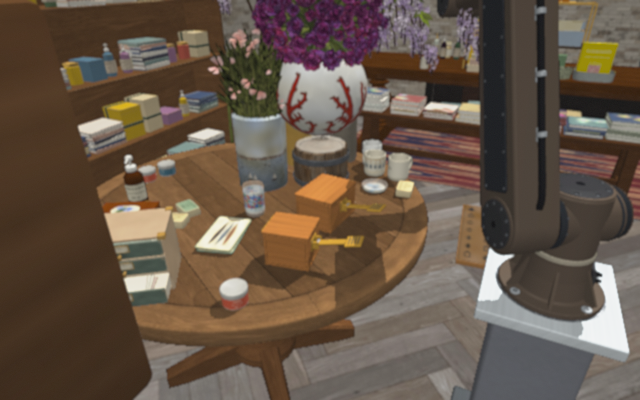

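View pics/top0.png

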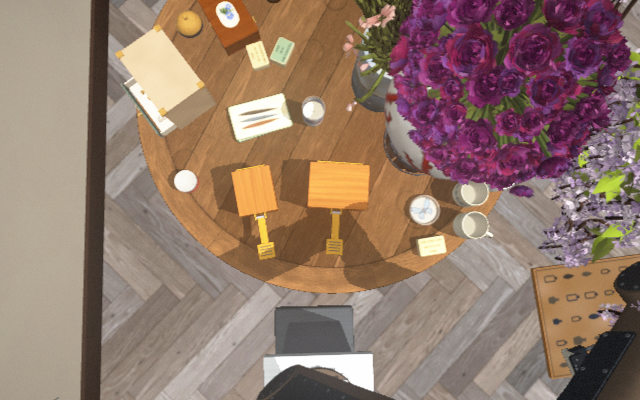

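The wide caddy is the right one in the top view (lid at columns 308–370, pad near (335,247)). The narrow one is on the left. The arm is parked at the lower right.

```bash
cat > h.py <<'E'
import numpy as np,pickle,cv2
def ray(c,u,v,z):
    K,R,t=c["K"],c["R"],c["t"]
    o=-R.T@t; d=R.T@np.linalg.inv(K)@np.array([u,v,1.]); return o+d*(z-o[2])/d[2]
def proj(c,X):
    p=c["K"]@(c["R"]@np.array(X)+c["t"]); return p[:2]/p[2]
E
python3 - <<'E'
from h import *
T=pickle.load(open("top0.pkl","rb"));S=pickle.load(open("side0.pkl","rb"))
a=cv2.resize(T["frame"][140:280,220:460],None,fx=3.3,fy=3.3,interpolation=cv2.INTER_CUBIC);cv2.imwrite("pics/tz.png",a)
b=cv2.resize(S["frame"][160:280,250:420],None,fx=4.6,fy=4.6,interpolation=cv2.INTER_CUBIC);cv2.imwrite("pics/sz.png",b)
hsv=cv2.cvtColor(T["frame"],cv2.COLOR_BGR2HSV)
for nm,p in(("pad",(336,247)),("lid",(338,185)),("npad",(266,251))): print(nm,hsv[p[1],p[0]])
lid=cv2.inRange(hsv,(8,170,190),(20,255,255));
n,l,s,ce=cv2.connectedComponentsWithStats(lid)
for i in range(1,n):
    if s[i][4]>60: print("lid",s[i],ce[i],ray(T,*ce[i],.11), cv2.minAreaRect(np.argwhere(l==i)[:,::-1].astype(np.float32)))
pad=cv2.inRange(hsv,(20,120,120),(32,255,255)); 
n,l,s,ce=cv2.connectedComponentsWithStats(pad)
for i in range(1,n):
    if s[i][4]>60 : print("pad",s[i],ce[i])
E
```

```text
pad [ 18 136 157]
lid [ 17 167 251]
npad [ 19 145 160]
lid [308 198  60  11 296] [333.43581081 202.48648649] [ 0.58653006 -0.05050091  0.11      ] ((337.347412109375, 203.3138885498047), (59.0727653503418, 9.23261833190918), 2.2906100749969482)
lid [328 214  14  28 164] [335.04268293 228.23170732] [ 0.51596874 -0.05304354  0.11      ] ((335.7574462890625, 227.42575073242188), (13.134490966796875, 26.567493438720703), 5.710592269897461)
lid [258 242  17  17  73] [266.75342466 253.63013699] [0.45157686 0.13363034 0.11      ] ((267.0517272949219, 251.3793182373047), (12.998673439025879, 18.012447357177734), 68.19859313964844)
lid [326 243  16  12  75] [333.49333333 249.77333333] [ 0.45769563 -0.04727743  0.11      ] ((333.5, 248.5), (11.0, 15.0), 90.0)
pad [182  13  14  15 111] [189.20720721  21.17117117]
pad [258 218  16  36 266] [263.08270677 235.83458647]
```

View pics/tz.png

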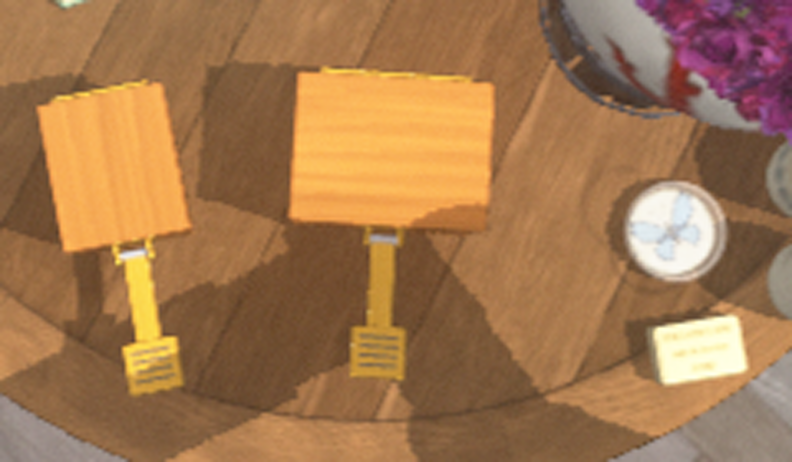

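View pics/sz.png

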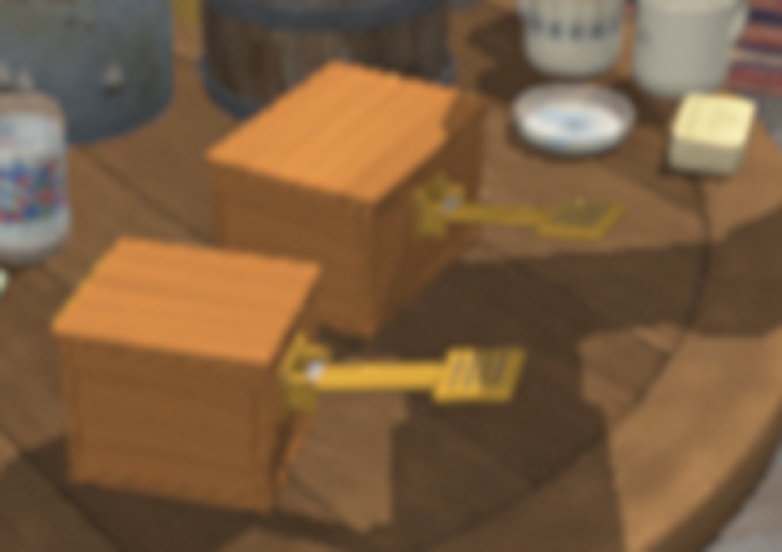

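```bash
python3 - <<'E'
from h import *
T=pickle.load(open("top0.pkl","rb"));S=pickle.load(open("side0.pkl","rb"))
f=lambda p:(p[0]/3.3+220,p[1]/3.3+140)
L=[ray(T,*f(p),.11) for p in((298,72),(494,82),(486,230),(289,220))]
for p in L:print(p)
c=sum(L)/4; fr=(L[2]+L[3])/2-(L[0]+L[1])/2; print("ctr",c,np.degrees(np.arctan2(-fr[1],-fr[0])), np.linalg.norm(fr),np.linalg.norm(L[0]-L[1]))
y=np.arctan2(-fr[1],-fr[0]); u=np.array([np.cos(y),np.sin(y),0])
print("pred pad", c-u*(.072+.1*np.cos(.2)))
P=[ray(T,*f(p),.088) for p in((352,325),(404,328),(403,380),(350,376))]
for p in P:print(p)
print(sum(P)/4)
# narrow pad & side check
for p in((123,345),(176,338),(184,387),(134,395)): print("n",ray(T,*f(p),.088))
for p in((575,198),(626,206),(588,238),(538,222)): print("side",ray(S,p[0]/4.6+250,p[1]/4.6+160,.088))
E
```

```text
[0.70058778 0.01057128 0.11      ]
[ 0.68913361 -0.15392606  0.11      ]
[ 0.56476795 -0.14300879  0.11      ]
[0.57650736 0.02067948 0.11      ]
ctr [ 0.63274917 -0.06642102  0.11      ] -4.837294340591716 0.1246670783564864 0.16489563554199846
pred pad [ 0.46334805 -0.05208497  0.11      ]
[ 0.4883893  -0.03060494  0.088     ]
[ 0.48487902 -0.07436425  0.088     ]
[ 0.44148009 -0.07230069  0.088     ]
[ 0.44586412 -0.0278715   0.088     ]
[ 0.46515313 -0.05128535  0.088     ]
n [0.47609488 0.16156786 0.088     ]
n [0.48090401 0.11725508 0.088     ]
n [0.4400356  0.11113392 0.088     ]
n [0.43441276 0.1528376  0.088     ]
side [ 0.47450288 -0.06649673  0.088     ]
side [ 0.44178358 -0.06990351  0.088     ]
side [ 0.45021444 -0.02148659  0.088     ]
side [ 0.48501038 -0.02749624  0.088     ]
```

```bash
python3 - <<'E'
from h import *
T=pickle.load(open("top0.pkl","rb"));S=pickle.load(open("side0.pkl","rb"))
for z in(.3,.45,.6):print(z,ray(T,400,150,z),ray(T,480,185,z),ray(T,560,175,z), "side",proj(S,(.65,-.2,z)))
for z in(0,.1):print(ray(T,473,225,z),ray(T,425,210,z),ray(T,431,246,z))
E
```

```text
0.3 [ 0.68992956 -0.19390851  0.3       ] [ 0.60514846 -0.37556889  0.3       ] [ 0.62481626 -0.5641675   0.3       ] side [339.05694507 113.08067182]
0.45 [ 0.65874111 -0.15742614  0.45      ] [ 0.58795885 -0.30909122  0.45      ] [ 0.60437915 -0.46654891  0.45      ] side [339.44530291  62.99754417]
0.6 [ 0.62755266 -0.12094377  0.6       ] [ 0.57076923 -0.24261355  0.6       ] [ 0.58394204 -0.36893031  0.6       ] side [339.88188545   6.69529802]
[ 0.51797904 -0.48001137  0.        ] [ 0.56655145 -0.33560156  0.        ] [ 0.45774495 -0.34879702  0.        ]
[ 0.51657757 -0.43805239  0.1       ] [ 0.56113057 -0.30559265  0.1       ] [ 0.46132791 -0.31769616  0.1       ]
```

Call:
apply_moves(
  plan=[
    [255,[0,0,0],1],
    [255,[0,0,0],1],
    [255,[0,0,0],1],
    [255,[0,0,0],1],
    [255,[0,0,0],0],
  ],
  squeeze=20,
)

```text
time_s: 0.72
tcp_pos: [0.2217, -0.6373, 0.194]
eef_rot: [-180.0, -0.0, 85.2]
contact_force: [0.6, -0.2, -1.4]
gripper_width: 0.043
```

Call:
apply_moves(
  plan=[
    [255,[0.4,0.1,0],0],
    [255,[0.6,0.19,0],0],
    [255,[0.6,0.19,0],0],
    [255,[0.6,0.19,0],0],
    [255,[0.6,0.19,0],0],
    [255,[0.6,0.19,0],0],
    [255,[0.6,0.19,0],0],
    [255,[0.6,0.19,0],0],
    [255,[0.6,0.19,0],0],
    [255,[0.6,0.19,0],0],
    [255,[0.4,0.1,0],0],
    [255,[0,0,0],0],
  ],
)

```text
time_s: 2.22
tcp_pos: [0.3433, -0.3357, 0.1947]
eef_rot: [180.0, 0.0, 85.4]
contact_force: [0.3, -0.1, 0.1]
gripper_width: 0.0007
```

Call:
apply_moves(
  plan=[
    [255,[0.4,0.1,0],0],
    [255,[0.6,0.2,0],0],
    [255,[0.6,0.2,0],0],
    [255,[0.6,0.2,0],0],
    [255,[0.6,0.2,0],0],
    [255,[0.6,0.2,0],0],
    [255,[0.6,0.2,0],0],
    [255,[0.6,0.2,0],0],
    [255,[0.6,0.2,0],0],
    [255,[0.4,0.13,0],0],
    [255,[0.28,0.1,0],0],
    [255,[0,0,0],0],
  ],
)

```text
time_s: 3.72
tcp_pos: [0.4641, -0.0516, 0.1943]
eef_rot: [-180.0, 0.0, 85.3]
contact_force: [0.5, -0.5, 1.0]
gripper_width: 0.0004
```

```bash
python3 - <<'E'
from plant import viewer,get_state
from h import *
print(get_state()["tcp_pos"])
T=viewer.capture("top");S=viewer.capture("side")
a=cv2.resize(T["frame"][140:280,220:460],None,fx=3.3,fy=3.3);cv2.imwrite("pics/tz1.png",a)
cv2.imwrite("pics/s1.png",S["frame"])
E
```

```text
[ 0.46412409 -0.05159155  0.19428456]
```

View pics/s1.png

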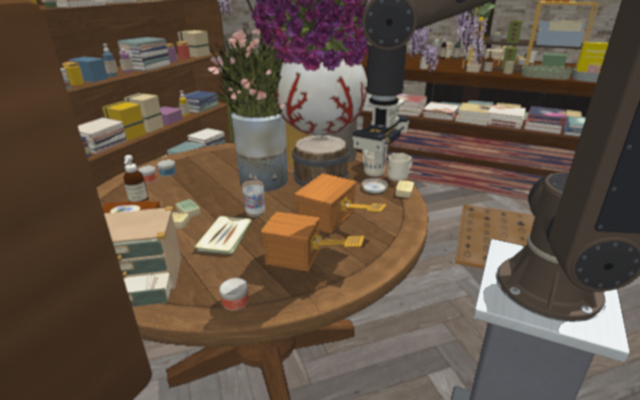

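View pics/tz1.png

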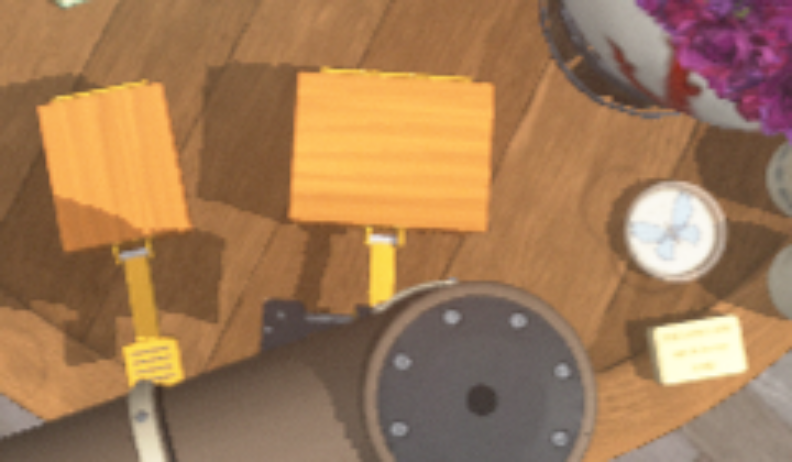

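The gripper is over the wide lever's pad: fingertips near (376,170) in the side view, pad at (368,208) below. The lid and the other objects look as they did. I'll go down to just above the pad.

Call:
apply_moves(
  plan=[
    [255,[0,0,0.3],0],
    [255,[0,0,0.4],0],
    [255,[0,0,0.4],0],
    [255,[0,0,0.4],0],
    [255,[0,0,0.3],0],
    [255,[0,0,0],0],
    [255,[0,0,0],0],
  ],
)

```text
time_s: 4.7
tcp_pos: [0.4639, -0.052, 0.1046]
eef_rot: [180.0, 0.0, 85.2]
contact_force: [0.8, -1.0, 0.3]
gripper_width: 0.0007
```

```bash
python3 - <<'E'
from plant import viewer,get_state
from h import *
s=get_state();print(s["tcp_pos"],s["contact_force"])
S=viewer.capture("side")
cv2.imwrite("pics/s2.png",cv2.resize(S["frame"][140:280,250:430],None,fx=4.2,fy=4.2,interpolation=cv2.INTER_CUBIC))
E
```

```text
[ 0.46388154 -0.05204346  0.10462575] [ 0.77041756 -1.01526142  0.32621984]
```

View pics/s2.png

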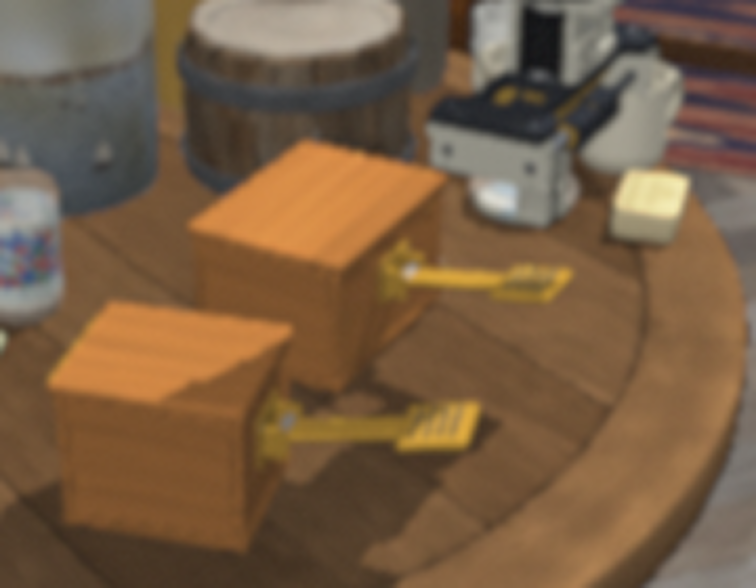

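The gripper looks higher and farther right than I expected over the wide pad, so I'll check by projecting the measured TCP into the side view.

```bash
python3 - <<'E'
from plant import viewer,get_state
from h import *
s=get_state();p=s["tcp_pos"]
S=viewer.capture("side");T=viewer.capture("top")
im=cv2.resize(S["frame"][100:260,270:470],None,fx=4,fy=4,interpolation=cv2.INTER_CUBIC)
for X in(p,p+[0,0,.066],[.464,-.051,.088]):
    q=proj(S,X);print(q); cv2.circle(im,tuple(int(v) for v in (q-[270,100])*4),4,(255,0,255),1)
cv2.imwrite("pics/s3.png",im)
cv2.imwrite("pics/t3.png",T["frame"])
E
```

```text
[377.01633621 200.83705671]
[378.21900494 180.1024011 ]
[376.6530768  206.11430083]
```

View pics/s3.png

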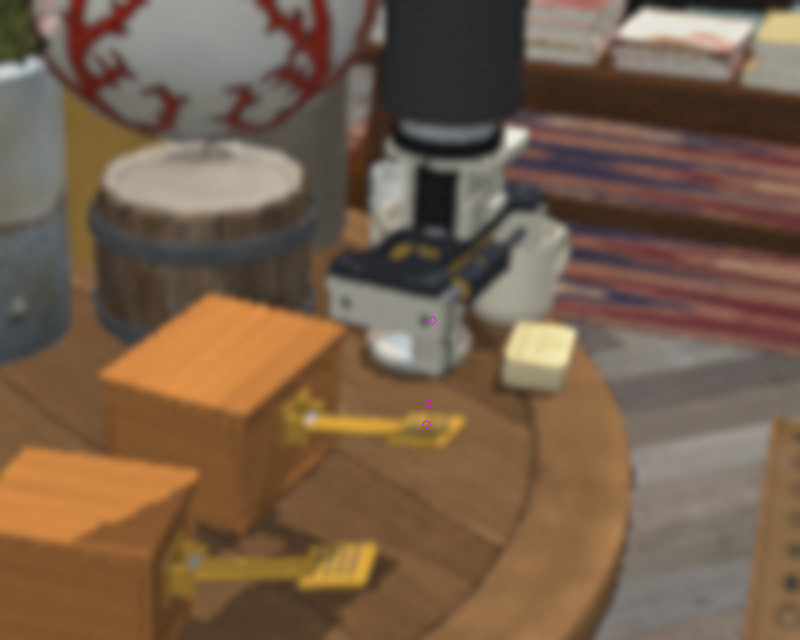

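View pics/t3.png

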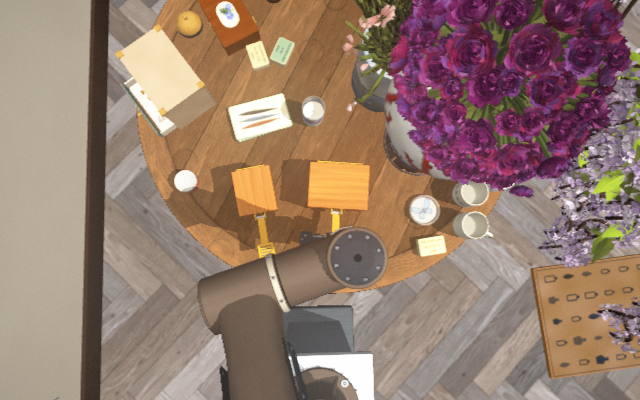

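```bash
python3 - <<'E'
from plant import viewer
from h import *
S=viewer.capture("side");f0=cv2.imread("pics/side0.png")
a=cv2.resize(S["frame"][150:220,340:420],None,fx=5,fy=8,interpolation=cv2.INTER_NEAREST)
b=cv2.resize(f0[150:220,340:420],None,fx=5,fy=8,interpolation=cv2.INTER_NEAREST)
cv2.imwrite("pics/s4.png",np.hstack([a,b]))
E
```

```text
(no output)
```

View pics/s4.png

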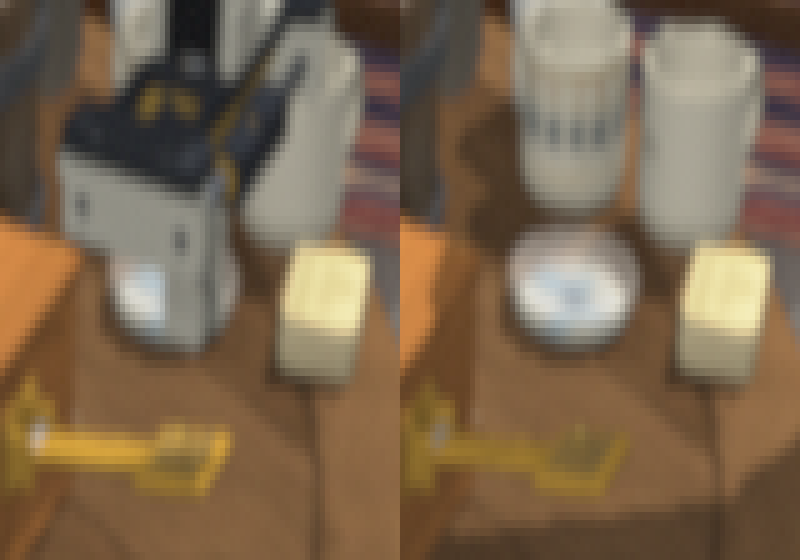

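```bash
python3 - <<'E'
from h import *
from plant import get_state
s=get_state();print(s["tcp_pos"],s["eef_rot"],s["joints"])
T=pickle.load(open("top0.pkl","rb"));S=pickle.load(open("side0.pkl","rb"))
print("after descent")
for z in(.11,.14,.17,.2):print(z,ray(T,300,233,z),ray(T,300,244,z))
f=cv2.imread("pics/t3.png")
cv2.imwrite("pics/t3z.png",cv2.resize(f[210:290,285:400],None,fx=6.5,fy=6.5,interpolation=cv2.INTER_NEAREST))
E
```

```text
[ 0.46417916 -0.05173447  0.10500049] [ 1.79937837e+02 -2.15177399e-02  8.51810706e+01] [ 1.78907073e+01  5.51036950e+00 -3.20318268e+01  5.23756869e-03
 -5.23921528e+01 -1.12712842e+02]
after descent
0.11 [0.50513983 0.04277021 0.11      ] [0.47538619 0.0433379  0.11      ]
0.14 [0.50502794 0.04234058 0.14      ] [0.47608692 0.04289277 0.14      ]
0.17 [0.50491605 0.04191095 0.17      ] [0.47678764 0.04244764 0.17      ]
0.2 [0.50480416 0.04148132 0.2       ] [0.47748837 0.0420025  0.2       ]
```

View pics/t3z.png

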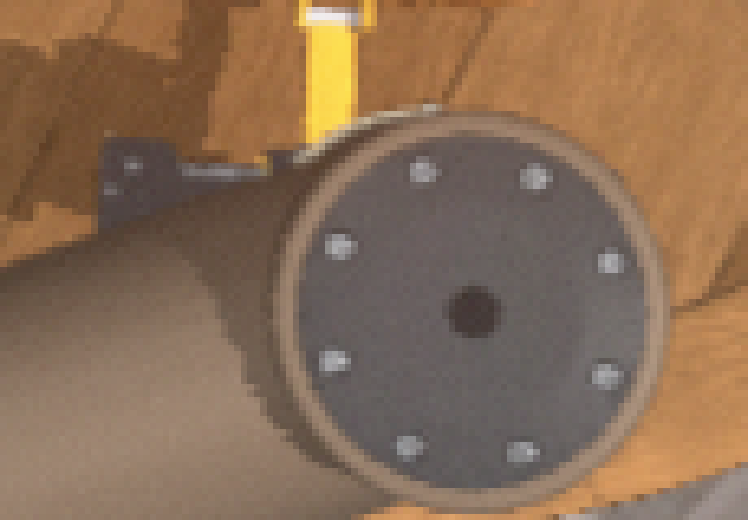

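Laterally the top view agrees: the body end is at y≈0.043 and its front edge at x≈0.505, as expected. I'll find the contact height by feel.

Call:
apply_moves(
  plan=[
    [255,[0,0,0.08],0],
    [255,[0,0,0.08],0],
    [255,[0,0,0.08],0],
    [255,[0,0,0.04],0],
    [255,[0,0,0],0],
    [255,[0,0,0],0],
  ],
)

```text
time_s: 5.65
tcp_pos: [0.4639, -0.0518, 0.0905]
eef_rot: [180.0, 0.0, 85.2]
contact_force: [0.1, -0.2, -0.8]
gripper_width: 0.0004
```

Call:
apply_moves(
  plan=[
    [255,[0,0,0.02],0],
    [255,[0,0,0.02],0],
    [255,[0,0,0.02],0],
    [255,[0,0,0],0],
  ],
)

```text
time_s: 6.15
tcp_pos: [0.4637, -0.0518, 0.0874]
eef_rot: [-180.0, 0.0, 85.2]
contact_force: [0.4, 0.6, -0.1]
gripper_width: 0.0004
```

Call:
apply_moves(
  plan=[
    [255,[0,0,0.02],0],
    [255,[0,0,0.02],0],
    [255,[0,0,0.02],0],
    [255,[0,0,0],0],
  ],
)

```text
time_s: 6.65
tcp_pos: [0.4637, -0.0518, 0.0844]
eef_rot: [-180.0, 0.0, 85.2]
contact_force: [-0.1, -0.3, -0.2]
gripper_width: 0.0005
```

```bash
python3 - <<'E'
from plant import viewer,get_state
from h import *
print(get_state()["contact_force"])
S=viewer.capture("side")
cv2.imwrite("pics/s5.png",cv2.resize(S["frame"][140:240,300:420],None,fx=6,fy=6,interpolation=cv2.INTER_CUBIC))
E
```

```text
[-0.14473859 -0.28594511 -0.20578304]
```

View pics/s5.png

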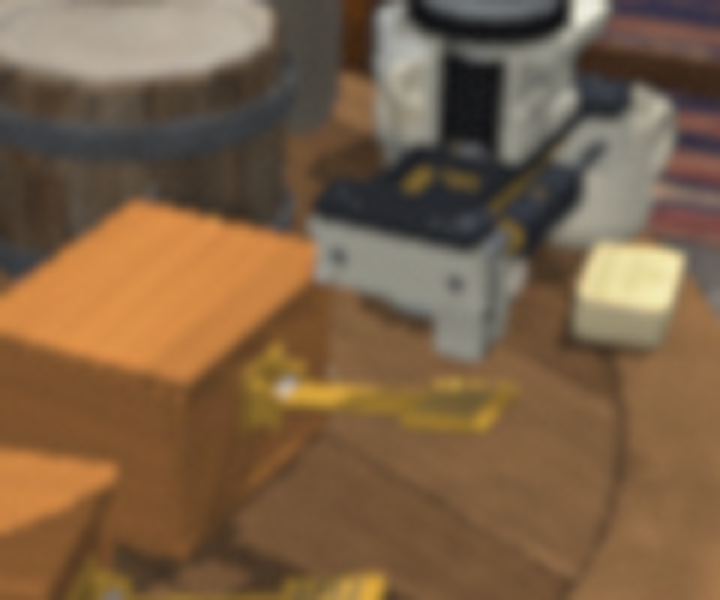

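No contact yet. In the side view the fingertips end near (378,200), about 7 px above where the reading would put them, so the real tips seem about 20 mm higher. I'll continue down carefully.

Call:
apply_moves(
  plan=[
    [255,[0,0,0.04],0],
    [255,[0,0,0.04],0],
    [255,[0,0,0.04],0],
    [255,[0,0,0.04],0],
    [255,[0,0,0],0],
  ],
)

```text
time_s: 7.32
tcp_pos: [0.4637, -0.0518, 0.0763]
eef_rot: [-180.0, 0.0, 85.2]
contact_force: [-0.2, -0.2, 0.2]
gripper_width: 0.0003
```

Call:
apply_moves(
  plan=[
    [255,[0,0,0.02],0],
    [255,[0,0,0.02],0],
    [255,[0,0,0.02],0],
    [255,[0,0,0.02],0],
    [255,[0,0,0],0],
  ],
)

```text
time_s: 7.95
tcp_pos: [0.4637, -0.0518, 0.0724]
eef_rot: [-180.0, 0.0, 85.2]
contact_force: [-0.3, 0.3, 0.8]
gripper_width: 0.0007
```

```bash
python3 - <<'E'
from plant import viewer,get_state
from h import *
print(get_state()["contact_force"])
S=viewer.capture("side");T=viewer.capture("top")
a=cv2.resize(S["frame"][160:230,330:420],None,fx=8,fy=8,interpolation=cv2.INTER_CUBIC)
cv2.imwrite("pics/s6.png",a)
cv2.imwrite("pics/t6.png",cv2.resize(T["frame"][140:280,220:460],None,fx=3.3,fy=3.3))
E
```

```text
[-0.26921528  0.30397313  0.76283393]
```

View pics/s6.png

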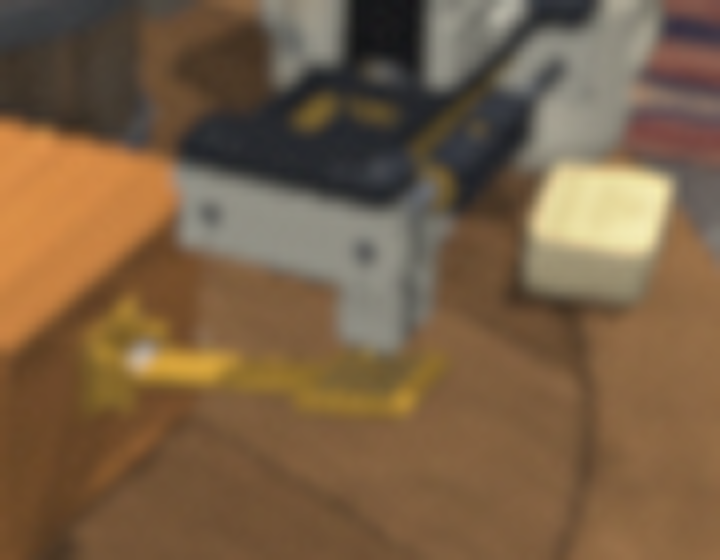

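View pics/t6.png

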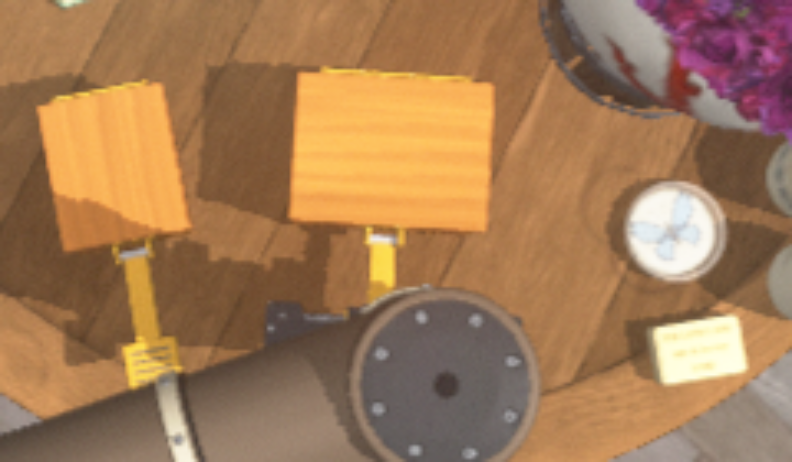

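```bash
python3 - <<'E'
from h import *
S=pickle.load(open("side0.pkl","rb"))
u=np.array([np.cos(np.radians(-4.8)),np.sin(np.radians(-4.8)),0]);w=np.array([-u[1],u[0],0])
p=np.array([.4637,-.0518,0])
for y in(.021,.095):
  for x in(-.039,-.0095,.0095,.039):
    print(y,x,[proj(S,p+u*x+w*y+[0,0,z]).round(1).tolist() for z in(.072,.09,.12,.138,.16)])
# observed: finger bottom (373,203.7)-(380.6,203.7); plate corners top-left(352.5,180.5) bottom-left(352.7,190) top-right(381.5,185)
E
```

```text
0.021 -0.039 [[386.2, 217.4], [386.6, 211.9], [387.3, 202.5], [387.7, 196.8], [388.2, 189.7]]
0.021 -0.0095 [[376.6, 214.8], [376.9, 209.3], [377.5, 200.0], [377.8, 194.4], [378.2, 187.3]]
0.021 0.0095 [[370.5, 213.2], [370.8, 207.7], [371.3, 198.5], [371.6, 192.8], [371.9, 185.8]]
0.021 0.039 [[361.3, 210.7], [361.5, 205.3], [361.9, 196.1], [362.1, 190.5], [362.3, 183.5]]
0.095 -0.039 [[375.4, 229.6], [375.7, 223.9], [376.3, 214.2], [376.6, 208.3], [377.1, 200.9]]
0.095 -0.0095 [[365.5, 226.7], [365.7, 221.1], [366.1, 211.5], [366.4, 205.6], [366.7, 198.3]]
0.095 0.0095 [[359.2, 224.9], [359.4, 219.3], [359.7, 209.8], [359.9, 203.9], [360.2, 196.6]]
0.095 0.039 [[349.6, 222.2], [349.8, 216.6], [350.0, 207.1], [350.1, 201.3], [350.3, 194.1]]
```

```bash
python3 - <<'E'
from h import *
T=pickle.load(open("top0.pkl","rb"))
for z in(.3,.35,.4,.45,.5,.55):print(z,ray(T,220+446/3.3,140+386/3.3,z), "prev", ray(T,285+473/6.5,210+311/6.5,z+.032))
E
```

```text
0.3 [ 0.44800343 -0.08271197  0.3       ] prev [ 0.44785336 -0.08447522  0.332     ]
0.35 [ 0.45092268 -0.07667134  0.35      ] prev [ 0.45088776 -0.07811345  0.382     ]
0.4 [ 0.45384194 -0.07063072  0.4       ] prev [ 0.45392217 -0.07175168  0.432     ]
0.45 [ 0.4567612  -0.06459009  0.45      ] prev [ 0.45695657 -0.06538991  0.482     ]
0.5 [ 0.45968046 -0.05854946  0.5       ] prev [ 0.45999098 -0.05902814  0.532     ]
0.55 [ 0.46259972 -0.05250884  0.55      ] prev [ 0.46302538 -0.05266638  0.582     ]
```

Call:
apply_moves(
  plan=[
    [255,[0,0,0.04],0],
    [255,[0,0,0.04],0],
    [255,[0,0,0],0],
  ],
)

```text
time_s: 8.43
tcp_pos: [0.4636, -0.0518, 0.0682]
eef_rot: [-180.0, 0.0, 85.2]
contact_force: [0.1, -0.2, 1.1]
gripper_width: -0.0002
```

```bash
python3 - <<'E'
from plant import viewer,get_state
from h import *
print(get_state()["contact_force"],get_state()["moment"])
S=viewer.capture("side")
a=cv2.resize(S["frame"][160:230,330:420],None,fx=8,fy=8,interpolation=cv2.INTER_CUBIC)
cv2.imwrite("pics/s7.png",a)
E
```

```text
[ 0.13802789 -0.1862635   1.07111314] [-0.04718145 -0.0604668   0.02173179]
```

View pics/s7.png

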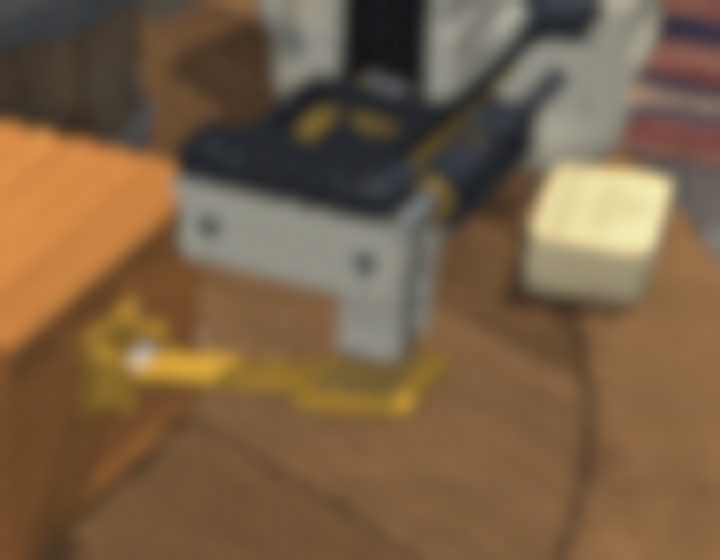

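The finger now covers part of the pad's top, with its tip near (376,205), so it is above the pad and well placed sideways. I'll keep going until it touches.

Call:
apply_moves(
  plan=[
    [255,[0,0,0.04],0],
    [255,[0,0,0.04],0],
    [255,[0,0,0],0],
  ],
)

```text
time_s: 8.85
tcp_pos: [0.4636, -0.0518, 0.0642]
eef_rot: [-180.0, 0.0, 85.2]
contact_force: [0.3, -0.5, 0.7]
gripper_width: 0.0001
```

Call:
apply_moves(
  plan=[
    [255,[0,0,0.03],0],
    [255,[0,0,0.03],0],
    [255,[0,0,0],0],
  ],
)

```text
time_s: 9.22
tcp_pos: [0.4637, -0.0518, 0.0613]
eef_rot: [-180.0, 0.0, 85.2]
contact_force: [-0.0, 0.3, 0.5]
gripper_width: 0.0007
```

Call:
apply_moves(
  plan=[
    [255,[0,0,0.03],0],
    [255,[0,0,0.03],0],
    [255,[0,0,0],0],
  ],
)

```text
time_s: 9.6
tcp_pos: [0.4639, -0.0518, 0.0585]
eef_rot: [180.0, 0.0, 85.2]
contact_force: [-0.0, -0.3, 1.7]
gripper_width: 0.0007
```

```bash
python3 - <<'E'
from plant import viewer,get_state
from h import *
print(get_state()["contact_force"],get_state()["moment"])
S=viewer.capture("side")
a=cv2.resize(S["frame"][160:230,330:420],None,fx=8,fy=8,interpolation=cv2.INTER_CUBIC)
cv2.imwrite("pics/s8.png",a)
E
```

```text
[-0.00642912 -0.30791009  1.7201157 ] [0.03970416 0.09181263 0.01712614]
```

View pics/s8.png

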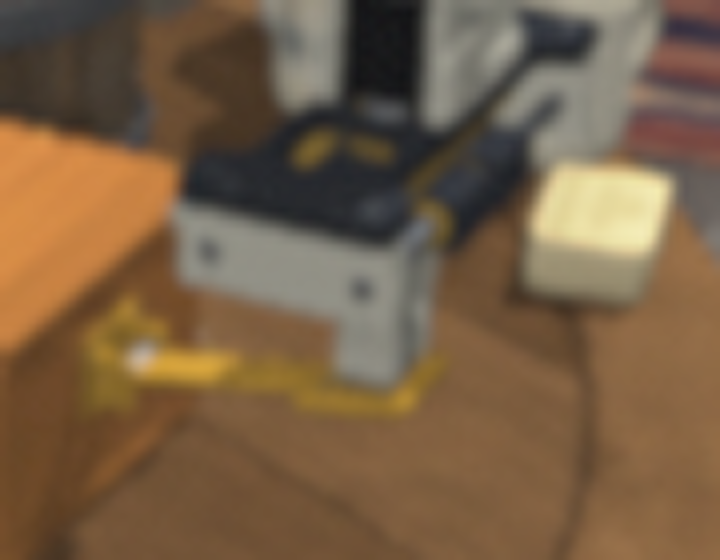

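Call:
apply_moves(
  plan=[
    [255,[0,0,0.03],0],
    [255,[0,0,0.03],0],
    [255,[0,0,0],0],
  ],
)

```text
time_s: 10.02
tcp_pos: [0.4634, -0.0518, 0.0555]
eef_rot: [-180.0, 0.0, 85.2]
contact_force: [-3.2, 2.0, 5.7]
gripper_width: 0.0007
```

Call:
apply_moves(
  plan=[
    [255,[0,0,0.03],0],
    [255,[0,0,0.03],0],
    [255,[0,0,0],0],
  ],
)

```text
time_s: 10.4
tcp_pos: [0.4633, -0.0519, 0.0524]
eef_rot: [-179.9, 0.0, 85.2]
contact_force: [-3.7, 0.4, 4.7]
gripper_width: 0.0005
```

```bash
python3 - <<'E'
from plant import viewer,get_state
from h import *
print(get_state()["contact_force"],get_state()["moment"])
S=viewer.capture("side")
a=cv2.resize(S["frame"][150:230,310:410],None,fx=7.5,fy=7.5,interpolation=cv2.INTER_CUBIC)
cv2.imwrite("pics/s9.png",a)
E
```

```text
[-3.72250045  0.41117241  4.69250169] [0.29768039 1.26323068 0.07831302]
```

View pics/s9.png

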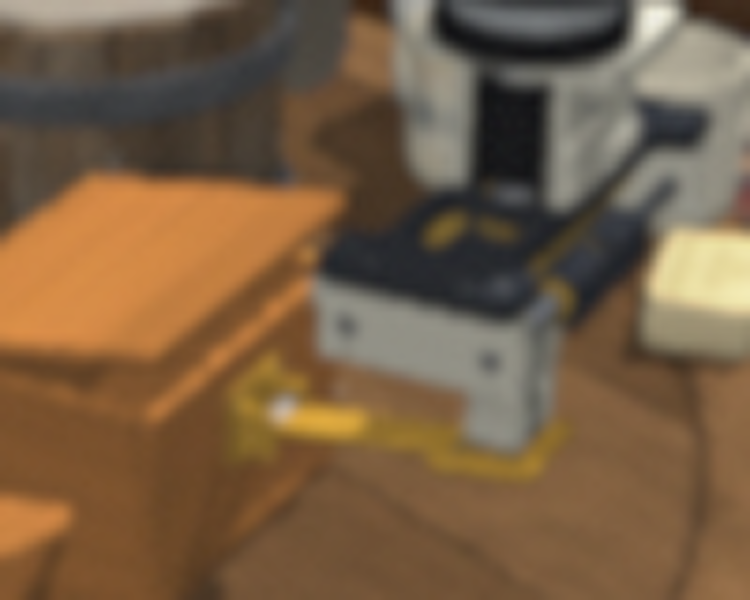

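The wide lid has begun to lift: its front edge has risen and a gap shows at about (330,205). The finger is on the pad and the force is about 5 N. I'll press on smoothly.

Call:
apply_moves(
  plan=[
    [255,[0,0,0.03],0],
    [255,[0,0,0.04],0],
    [255,[0,0,0.04],0],
    [255,[0,0,0.04],0],
    [255,[0,0,0.04],0],
    [255,[0,0,0.04],0],
    [255,[0,0,0.04],0],
    [255,[0,0,0.04],0],
    [255,[0,0,0.03],0],
    [255,[0,0,0],0],
  ],
)

```text
time_s: 11.7
tcp_pos: [0.4627, -0.052, 0.0352]
eef_rot: [-179.9, 0.0, 85.2]
contact_force: [-4.2, 2.2, 5.2]
gripper_width: 0.0004
```

```bash
python3 - <<'E'
from plant import viewer,get_state
from h import *
print(get_state()["contact_force"],get_state()["moment"])
S=viewer.capture("side")
a=cv2.resize(S["frame"][130:230,290:410],None,fx=6,fy=6,interpolation=cv2.INTER_CUBIC)
cv2.imwrite("pics/s10.png",a)
E
```

```text
[-4.22412614  2.24400778  5.15764541] [0.36000383 1.69428369 0.00900359]
```

View pics/s10.png

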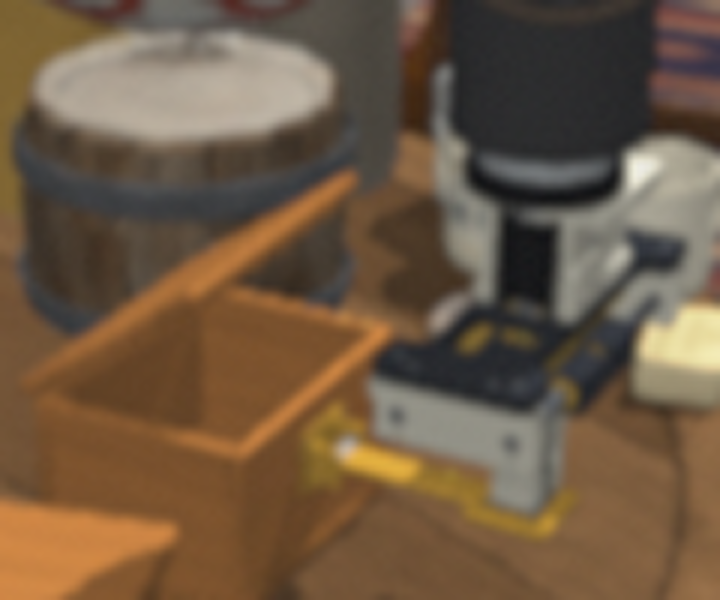

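The lid is about half open and the lever is moving with the finger. I'll press on towards the stop.

Call:
apply_moves(
  plan=[
    [255,[0,0,0.03],0],
    [255,[0,0,0.04],0],
    [255,[0,0,0.04],0],
    [255,[0,0,0.04],0],
    [255,[0,0,0.04],0],
    [255,[0,0,0.03],0],
    [255,[0,0,0.02],0],
    [255,[0,0,0],0],
  ],
)

```text
time_s: 12.75
tcp_pos: [0.4634, -0.0519, 0.0233]
eef_rot: [-180.0, 0.0, 85.2]
contact_force: [-4.5, -0.8, 4.0]
gripper_width: 0.0008
```

Call:
apply_moves(
  plan=[
    [255,[0,0,0.02],0],
    [255,[0,0,0.02],0],
    [255,[0,0,0.02],0],
    [255,[0,0,0],0],
  ],
)

```text
time_s: 13.25
tcp_pos: [0.4638, -0.0519, 0.0204]
eef_rot: [-180.0, 0.0, 85.2]
contact_force: [-2.7, -2.5, 4.4]
gripper_width: 0.0002
```

Call:
apply_moves(
  plan=[
    [255,[0,0,0.02],0],
    [255,[0,0,0.02],0],
    [255,[0,0,0],0],
  ],
)

```text
time_s: 13.62
tcp_pos: [0.464, -0.0518, 0.0185]
eef_rot: [180.0, 0.0, 85.2]
contact_force: [-2.8, -4.1, 4.4]
gripper_width: 0.0005
```

```bash
python3 - <<'E'
from plant import viewer,get_state
from h import *
print(get_state()["contact_force"],get_state()["moment"])
S=viewer.capture("side")
a=cv2.resize(S["frame"][130:230,290:410],None,fx=6,fy=6,interpolation=cv2.INTER_CUBIC)
cv2.imwrite("pics/s11.png",a)
E
```

```text
[-2.80176126 -4.06884746  4.38661832] [-1.16026829  0.92460914 -0.04249577]
```

View pics/s11.png

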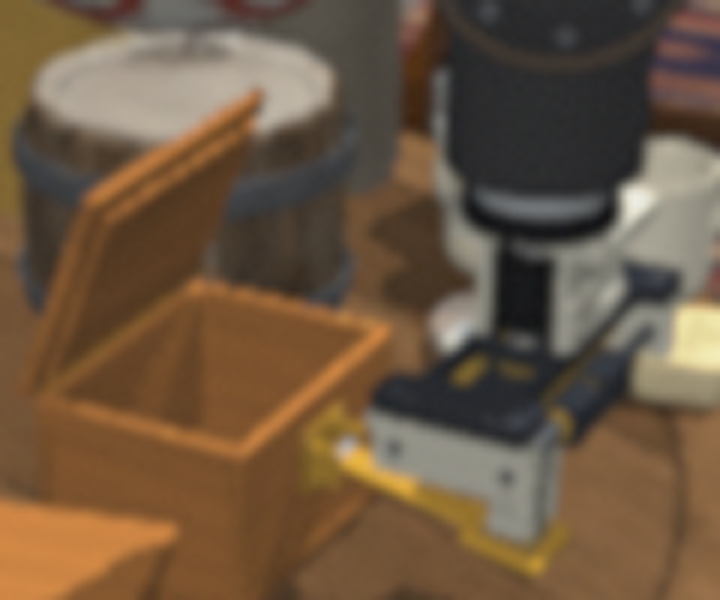

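Call:
apply_moves(
  plan=[
    [255,[0,0,0.02],0],
    [255,[0,0,0.02],0],
    [255,[0,0,0],0],
  ],
)

```text
time_s: 14.05
tcp_pos: [0.4642, -0.0519, 0.0176]
eef_rot: [180.0, 0.0, 85.2]
contact_force: [-8.2, -2.6, 19.2]
gripper_width: 0.0007
```

Call:
apply_moves(
  plan=[
    [255,[0,0,0.02],0],
    [255,[0,0,0],0],
  ],
)

```text
time_s: 14.3
tcp_pos: [0.4643, -0.0519, 0.0174]
eef_rot: [179.9, 0.0, 85.2]
contact_force: [-11.3, -2.5, 30.6]
gripper_width: 0.0007
```

The force has risen sharply, so the lever is at its stop. I'll ease off 1 mm, which keeps it on the stop, and hold.

Call:
apply_moves(
  plan=[
    [255,[0,0,-0.02],0],
    [255,[0,0,0],0],
    [255,[0,0,0],0],
    [255,[0,0,0],0],
    [255,[0,0,0],0],
    [255,[0,0,0],0],
    [255,[0,0,0],0],
    [255,[0,0,0],0],
  ],
)

```text
time_s: 15.3
tcp_pos: [0.4642, -0.0519, 0.0176]
eef_rot: [179.9, 0.0, 85.2]
contact_force: [-6.8, -3.0, 19.3]
gripper_width: 0.0004
```

```bash
python3 - <<'E'
from plant import viewer,get_state
from h import *
print(get_state()["contact_force"],get_state()["moment"])
S=viewer.capture("side")
a=cv2.resize(S["frame"][130:230,290:410],None,fx=6,fy=6,interpolation=cv2.INTER_CUBIC)
cv2.imwrite("pics/s12.png",a)
E
```

```text
[-6.79418713 -2.96292509 19.26954691] [-1.02971995  2.64352983 -0.02856914]
```

View pics/s12.png

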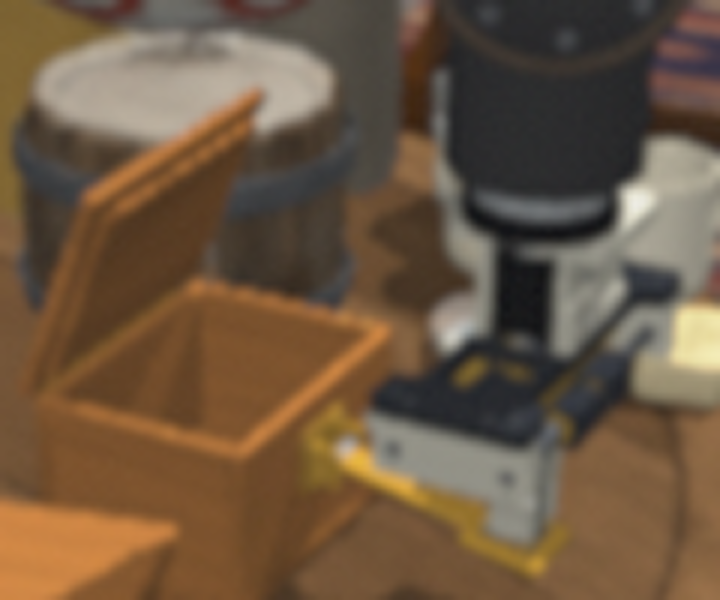

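The lid stands fully open, its edge near (333,146). I'll complete the hold and then begin the slow release.

Call:
apply_moves(
  plan=[
    [255,[0,0,0],0],
    [255,[0,0,0],0],
    [255,[0,0,0],0],
    [255,[0,0,0],0],
    [255,[0,0,0],0],
    [255,[0,0,0],0],
    [255,[0,0,0],0],
    [255,[0,0,0],0],
    [255,[0,0,-0.02],0],
    [255,[0,0,-0.02],0],
    [255,[0,0,-0.02],0],
    [255,[0,0,-0.02],0],
  ],
)

```text
time_s: 16.85
tcp_pos: [0.4637, -0.0518, 0.0204]
eef_rot: [-180.0, 0.0, 85.2]
contact_force: [-3.2, -2.7, 3.8]
gripper_width: 0.0005
```

Call:
apply_moves(
  plan=[
    [255,[0,0,-0.02],0],
    [255,[0,0,-0.02],0],
    [255,[0,0,-0.02],0],
    [255,[0,0,-0.02],0],
    [255,[0,0,-0.02],0],
    [255,[0,0,-0.02],0],
    [255,[0,0,-0.02],0],
    [255,[0,0,-0.02],0],
    [255,[0,0,-0.02],0],
    [255,[0,0,-0.02],0],
    [255,[0,0,-0.02],0],
    [255,[0,0,-0.02],0],
  ],
)

```text
time_s: 18.35
tcp_pos: [0.464, -0.0517, 0.0326]
eef_rot: [180.0, -0.0, 85.2]
contact_force: [-4.1, -0.5, 5.2]
gripper_width: 0.0005
```

Call:
apply_moves(
  plan=[
    [255,[0,0,-0.02],0],
    [255,[0,0,-0.02],0],
    [255,[0,0,-0.02],0],
    [255,[0,0,-0.02],0],
    [255,[0,0,-0.02],0],
    [255,[0,0,-0.02],0],
    [255,[0,0,-0.02],0],
    [255,[0,0,-0.02],0],
    [255,[0,0,-0.02],0],
    [255,[0,0,-0.02],0],
    [255,[0,0,-0.02],0],
    [255,[0,0,-0.02],0],
  ],
)

```text
time_s: 19.85
tcp_pos: [0.4648, -0.0516, 0.0449]
eef_rot: [179.9, -0.0, 85.2]
contact_force: [2.6, -1.4, 4.9]
gripper_width: 0.0006
```

Call:
apply_moves(
  plan=[
    [255,[0,0,-0.02],0],
    [255,[0,0,-0.02],0],
    [255,[0,0,-0.02],0],
    [255,[0,0,-0.02],0],
    [255,[0,0,-0.02],0],
    [255,[0,0,-0.02],0],
    [255,[0,0,-0.014],0],
    [255,[0,0,-0.014],0],
    [255,[0,0,-0.014],0],
    [255,[0,0,-0.014],0],
    [255,[0,0,-0.01],0],
    [255,[0,0,-0.01],0],
  ],
)

```text
time_s: 21.35
tcp_pos: [0.4638, -0.0518, 0.0543]
eef_rot: [-180.0, 0.0, 85.2]
contact_force: [4.3, 0.6, 3.9]
gripper_width: 0.0003
```

Call:
apply_moves(
  plan=[
    [255,[0,0,-0.01],0],
    [255,[0,0,-0.01],0],
    [255,[0,0,-0.01],0],
    [255,[0,0,-0.01],0],
    [255,[0,0,-0.01],0],
    [255,[0,0,-0.01],0],
    [255,[0,0,-0.01],0],
    [255,[0,0,-0.01],0],
  ],
)

```text
time_s: 22.35
tcp_pos: [0.4638, -0.0518, 0.0583]
eef_rot: [-180.0, 0.0, 85.2]
contact_force: [4.3, -0.9, 3.4]
gripper_width: 0.0007
```

```bash
python3 - <<'E'
from plant import viewer,get_state
from h import *
print(get_state()["contact_force"],get_state()["moment"])
S=viewer.capture("side")
a=cv2.resize(S["frame"][130:230,290:410],None,fx=6,fy=6,interpolation=cv2.INTER_CUBIC)
cv2.imwrite("pics/s13.png",a)
E
```

```text
[ 4.2696105  -0.86179984  3.4484836 ] [-0.11433012 -1.63308547 -0.02290203]
```

View pics/s13.png

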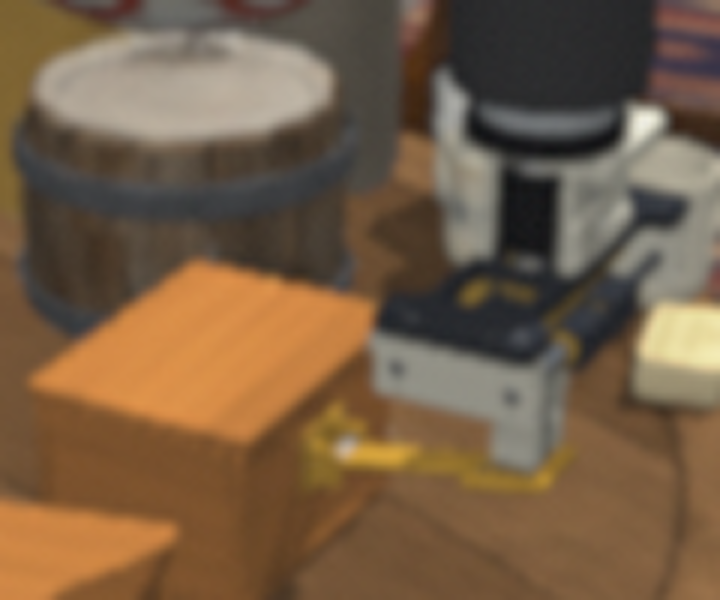

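Nearly shut, still in contact at about 3.5 N. I'll keep creeping up.

Call:
apply_moves(
  plan=[
    [255,[0,0,-0.01],0],
    [255,[0,0,-0.01],0],
    [255,[0,0,-0.01],0],
    [255,[0,0,-0.01],0],
    [255,[0,0,-0.01],0],
    [255,[0,0,-0.01],0],
    [255,[0,0,-0.01],0],
    [255,[0,0,-0.01],0],
  ],
)

```text
time_s: 23.4
tcp_pos: [0.4638, -0.0518, 0.0623]
eef_rot: [-180.0, -0.0, 85.2]
contact_force: [-0.4, -0.3, 0.2]
gripper_width: 0.0005
```

Call:
apply_moves(
  plan=[
    [255,[0,0,-0.02],0],
    [255,[0,0,-0.02],0],
    [255,[0,0,-0.02],0],
    [255,[0,0,-0.02],0],
    [255,[0,0,-0.02],0],
    [255,[0,0,-0.02],0],
  ],
)

```text
time_s: 24.15
tcp_pos: [0.4638, -0.0518, 0.0683]
eef_rot: [180.0, -0.0, 85.2]
contact_force: [0.3, -1.0, 0.4]
gripper_width: 0.0006
```

Contact has ended. I'll move up and clear.

Call:
apply_moves(
  plan=[
    [255,[0,0,-0.2],0],
    [255,[0,0,-0.4],0],
    [255,[0,0,-0.5],0],
    [255,[0,0,-0.5],0],
    [255,[0,0,-0.5],0],
    [255,[0,0,-0.3],0],
    [255,[-0.3,-0.1,0],0],
    [255,[-0.5,-0.16,0],0],
    [255,[-0.5,-0.16,0],0],
    [255,[-0.5,-0.16,0],0],
    [255,[-0.5,-0.16,0],0],
    [255,[-0.5,-0.16,0],0],
  ],
)

```text
time_s: 25.65
tcp_pos: [0.4056, -0.1886, 0.1873]
eef_rot: [-179.9, -0.0, 85.2]
contact_force: [0.6, -0.8, -0.6]
gripper_width: 0.0007
```

Call:
apply_moves(
  plan=[
    [255,[-0.5,-0.16,0],0],
    [255,[-0.5,-0.16,0],0],
    [255,[-0.5,-0.16,0],0],
    [255,[-0.5,-0.16,0],0],
    [255,[-0.3,-0.1,0],0],
    [255,[0,0,0],0],
    [255,[0,0,0],0],
    [255,[0,0,0],0],
  ],
)

```text
time_s: 26.65
tcp_pos: [0.3609, -0.2985, 0.1882]
eef_rot: [180.0, -0.0, 85.2]
contact_force: [-0.4, 0.5, -0.8]
gripper_width: 0.0005
```

```bash
python3 - <<'E'
from plant import viewer,get_state
from h import *
s=get_state();print(s["time_s"],s["tcp_pos"],s["contact_force"],abs(s["qd"]).max())
S=viewer.capture("side");T=viewer.capture("top")
f0=cv2.imread("pics/side0.png");g0=cv2.imread("pics/top0.png")
cv2.imwrite("pics/s14.png",S["frame"]);cv2.imwrite("pics/t14.png",T["frame"])
# bystander / lid pixel change
for n,a,b,(x0,x1,y0,y1) in(("dish",g0,T["frame"],(408,442,192,228)),("soap",g0,T["frame"],(414,448,234,258)),("tin",g0,T["frame"],(172,200,168,194)),("tin side",f0,S["frame"],(215,252,272,312)),("lidside",f0,S["frame"],(294,358,172,235))):
    print(n,cv2.absdiff(a,b)[y0:y1,x0:x1].mean())
E
```

```text
26.65 [ 0.36089266 -0.29851639  0.18823604] [-0.43860282  0.53481545 -0.84721236] 0.08734631322110903
dish 3.3404139433551197
soap 2.672794117647059
tin 2.7504578754578755
tin side 4.898423423423424
lidside 6.1955191798941796
```

View pics/t14.png

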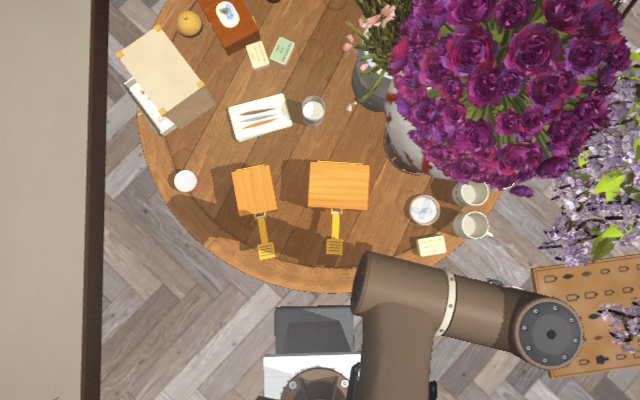

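View pics/s14.png

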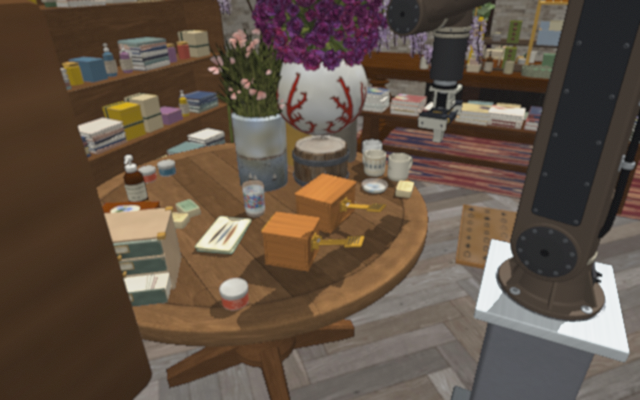

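Both lids are shut (wide lid at (338,185) in the top view) and the levers are at rest. The tin, soap and dish are where they were, and the arm is clear and still.

```bash
python3 -c "
from plant import close_job
print(close_job())"
```

```text
the job is handed in; nothing more can be done
None
```

The wide caddy's lid was opened fully by its lever, held open and lowered shut slowly. I handed the job in about 27 s into the 45 s allowed.

- **Opening:** I pressed the wide caddy's pad with the shut fingertips until the lever reached its stop. The force there rose to about 31 N, and I eased it to about 19 N for the hold. The picture showed the lid fully open, and it stayed open for about 2.3 s.
- **Closing:** I stayed on the pad and raised it at about 8 mm/s, slowing to 4 mm/s near the end. Contact ended between the 3.4 N and 0.2 N readings; the lid looked shut in the picture taken just before, and I saw no sign of a slam.
- **Last checks:** Both lids are shut and both levers are at rest. The tin, soap and dish are where they were in the first pictures. The arm was still and about 0.27 m from the lever, with only noise-level force on it.

**Disagreement:** the fingertips touched the pad at a reported height of about 58 mm, not the expected 88 mm. The side camera also showed the tips 20–35 mm higher than the reported position, and I did not find out why. Sideways, the top-view check agreed with the readings. I therefore found the contact and the stop by force and pictures. Sideways forces of up to about 5 N while the lever moved, and about 12 N at the stop, looked like friction on the pad.

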